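# Rehang two box lids on one hinge pin

## Robot

A 6-joint arm with a two-finger parallel gripper is mounted at the origin on a cart in front of the work surface, level with it; the furniture and walls round the work are solid. World frame = base frame: x ahead of the robot, y to its left, z up, the work surface at z = 0. Lengths are in mm, angles in rad, forces in N, time in s.
With the tool pointing down it reaches from about 400 to 925 mm from the base axis. Payload 12.5 kg.
Tool frame: the origin (TCP) lies at the very end of the fingers, on their centre line; the grasp point (between the pads) lies env.grip_point_offset behind it (env.grip_point_offset is the distance from the TCP to the grasp point, in mm); y points along the fingers, z is the direction in which the jaws open and shut, and the axes are right-handed (so a half turn about y gives the same grasp; the last joint's range is limited). The gripper opens to 95 mm and grips with 3 to 60 N. Pads are 20 mm wide; open, the fingers measure 119 mm over their backs; the gripper's body (75 mm by 180 mm) begins 59 mm behind the grasp point.
Start: joints at [1.07, 0.491, 1.559, -0, 1.092, -0.106], TCP at [240.375, 576.946, 214.661] pointing down, gripper open.
Joint ranges: [-3.1, 3.1], [-0.84, 2.19], [0.05, 2.79], [-1.13, 4.28], [0.06, 2.93], [-2.69, 2.69]. Speed limits (rad/s): [2.22, 2.22, 2.79, 3.14, 3.14, 3.14].

## Interface

Orientations are given as [roll, pitch, yaw] about the fixed x, y, z axes, in that order (R = Rz(yaw) Ry(pitch) Rx(roll)).
In Python, from cell import readout, read_camera, env, nets gives the robot as it stands.
- The arm moves only by the tool apply_moves, never from a script. Its argument "increments" is a list of rows, each a list of 3 entries, a list of its own where there are three numbers: the shift along the tool's x, y, z in cm, then the turn, a rotation vector about the tool's x, y, z in degrees, then the finger opening in cm, from 0 to 9.51. A call has exactly 5 rows; each row shifts and turns the pose as measured when the row begins, along the tool's axes as they then stand; what a row does not reach is not made up. A row lasts 1/8 s, in which the tool goes at most 62.5 mm and 10.7 degrees, less where a joint would pass 70% of its speed; a pose out of reach is approached as far as the arm can. A call with a gripper value outside its range is refused whole. The fingers move at their own pace and stop on an object; the grip force is fixed at half the most. Time passes only in rows, so rows that do not move let the fingers close, or fill a call up. It gives the time, the measured TCP pose, the force and the opening at its end, in the units of the state.
- readout.state(): the state, without advancing time (a new reading comes with each control period).
- read_camera(name): name is "side" or "top"; returns a dict with "img" (400x640x3 uint8, red, green, blue), "vfov" (degrees; the focal length in pixels is half the picture's height over the tangent of half this angle, whatever the lens; pixels are square), "cx", "cy" (the principal point, pixels), "distortion" ([k1, k2, p1, p2, k3] as OpenCV has them; the pictures are not rectified), "rvec" (rotation vector, rad) and "tvec" (3), from world to camera coordinates, as OpenCV has them. Camera axes: x right, y down, z forward; pixel columns grow to the right and rows downward; lengths in mm; the calibration is good to about 2 mm. A picture is of the moment at which its call begins. There is no depth.
- env.job_done(): hands the job in, once; it reports no verdict.
Trained networks look in a picture, given as the dict that the camera call returned (one of the last four; its "shot" number tells which), for a name from the list of things; names that differ only in an ending like _2 or _b are one class to them, and where a whole thing is asked for, a point or a joint stands for the part that bears it (a point fixed in the world has none). Each returns a list of dicts, best first, with "confidence" (0 to 1); they miss things now and then, are a little off and sometimes report something else, mostly with a low value. They report only what shows in the picture. A call takes as long as a camera call.
- nets.look_for(picture, thing): "point" ([x, y, z] in mm, in the coordinates of the camera as it stood for that picture, good to about 4 mm: the middle of the surface that is visible of it).
- nets.mark_of(picture, thing): "point" ([x, y, z] in mm, in the coordinates of the camera as it stood for that picture, good to about 4 mm: a listed point, or the origin of a listed thing).
The state is a dict: "t": time; "joints": joint angles; "qvel": joint speeds; "tau": joint torques, N m; "eef_pos": TCP position; "tcp_rot": TCP orientation; "ft_force": force on the tool from outside, world axes, zero at the start; "moment": the same for the moment, N m; "opening": opening from 0.0 (shut) to 1.0 (fully open).
Only numpy, scipy, OpenCV 4.12 (cv2) and the standard library are available. Lean on these libraries where they do the work, as an engineer would, in place of code of your own. Each camera call takes 0.05 s, during which the arm holds its last target. There are 200 camera calls.

## Task

Put the two loose lids back on the steel parts box, the wide lid over the wide compartment and the narrow one over the narrow, each lying flat with its hinge sleeve between the box's own sleeves. Then thread the hinge pin through all five sleeves, from whichever end you like, until its square head is right up against the end sleeve, and let go. Leave the other things on the table where they are.

Things in the scene. Friction and masses are not known exactly. Their poses are not given: they have to be found in the camera images.
- parts_bin: grey steel parts box screwed to the table, 120 (x) x 130 (y) x 60 mm high, open on top, walls 4 mm, divider 8 mm: wide compartment (66 mm inside) on its -y side, narrow one (48 mm) on its +y side, both 112 mm inside along x. Origin: centre of its underside, z up. Hinge sleeves along its -x side. Past its ends stick out only two flat screw tabs, 14 mm long, 3 mm high.
- hinge_mid (a point): middle of the hinge line, on its axis, 76 mm to -x of the box's origin, 64 mm above the table; the axis runs along the box's y. Three fixed sleeves (outside 22, bore 14 mm) lie on it at y = -65..-53, 2..16 and 53..65 mm; the lids' sleeves fit between them with about 4 mm play at each end. The pin may enter at either end.
- wide_bay (a point): point on the hinge axis where the centre of the wide lid's sleeve belongs; axes of the box
- narrow_bay (a point): point on the hinge axis where the centre of the narrow lid's sleeve belongs; axes of the box
- wide_lid: the wide lid: steel plate 120 (x) x 70 (y) x 5 mm, about 220 g; beneath it an 8 mm deep rim of round bar drops into the wide compartment with 2 mm play each way. Origin: under the plate's centre, level with the rim's lower side (it stands on this; plate's top at z = 13 mm, box closed: origin 52 mm above the table); +z up, -x is the edge with the hinge sleeve.
- wide_lid_grip (a point): centre of the lid's black bar handle: bar 12 mm thick (along the lid's x), 38 mm long (along y), 12 mm high, its centre 24 mm above the plate's top, on two thin posts 26 mm apart, open beneath; it lies 12 mm towards the sleeve from the plate's centre. The axes are those of the lid.
- wide_lid_sleeve (a point): centre of the lid's hinge sleeve, a tube along the lid's y, 47 mm long, outside 22 mm, bore 14 mm, 76 mm from the plate's centre on the -x side and 12 mm above the lid's origin. With the lid closed this point coincides with wide_bay, the lid's axes parallel to the box's.
- narrow_lid: the narrow lid: steel plate 120 (x) x 52 (y) x 5 mm, about 220 g; beneath it an 8 mm deep rim of round bar drops into the narrow compartment with 2 mm play each way. Origin: under the plate's centre, level with the rim's lower side (it stands on this; plate's top at z = 13 mm, box closed: origin 52 mm above the table); +z up, -x is the edge with the hinge sleeve.
- narrow_lid_grip (a point): centre of the lid's black bar handle: bar 12 mm thick (along the lid's x), 38 mm long (along y), 12 mm high, its centre 24 mm above the plate's top, on two thin posts 26 mm apart, open beneath; it lies 12 mm towards the sleeve from the plate's centre. The axes are those of the lid.
- narrow_lid_sleeve (a point): centre of the lid's hinge sleeve, a tube along the lid's y, 29 mm long, outside 22 mm, bore 14 mm, 76 mm from the plate's centre on the -x side and 12 mm above the lid's origin. With the lid closed this point coincides with narrow_bay, the lid's axes parallel to the box's.
- hinge_pin: steel hinge pin, 186 mm long, lying level on its square head: head 44 mm long, 16 x 16 mm, then a round shaft 9 mm thick and 142 mm long on the same axis, its last 12 mm tapered to 4 mm. Origin: under the head's middle; the pin's +x runs from the head to the tip, z is up. The head is heavy: the balance point lies inside it. About 120 g.
- pin_head (a point): centre of the pin's square head (22 mm from its end faces), on the pin's axis; axes of the pin
- pin_mid (a point): point on the pin's axis 65 mm past the head's front face (87 mm from the head's centre): it coincides with hinge_mid when the pin is fully home from either end
- pin_tip (a point): tip of the pin, 164 mm from the head's centre
- tape_green: roll of green tape lying flat, 66 mm wide, 15 mm high; a bystander, to be left where it is. Origin: centre of its underside.
- fitting_6: grey plastic pipe elbow, 60 x 60 x 30 mm; a bystander, to be left where it is. Origin: centre of its underside.
- fitting_5: grey plastic pipe socket standing on end, 32 mm across, 45 mm high; a bystander, to be left where it is. Origin: centre of its underside.
- screw_jar: clear jar of screws with red cap, 63 mm across, 80 mm high; a bystander, to be left where it is. Origin: centre of its underside.
- tape_measure: the tape measure just behind the box on its right (another stands far right), 36 x 82 x 65 mm; a bystander, to be left where it is. Origin: centre of its underside.
- padlock: the padlock lying at the table's front edge (another lies far right at the back), 62 x 40 x 17 mm; a bystander, to be left where it is. Origin: centre of its underside.
- multimeter: teal multimeter lying fixed on the table, 140 x 68 x 47 mm; an obstacle at the right back. Origin: centre of its underside.

How it is judged:
By the outcome, as a careful person would: the job done as asked, in the order asked, and still so for the second after the job is handed in, with the robot touching nothing.
It also fails if it takes over 72 s, if anything falls off the work surface, if the arm or the gripper's body presses on something with over 40 N, if the wrist force passes 120 N, or if a joint passes its speed limit or range.

## Working session

There is one attempt and no reset: what is moved stays moved. The work goes in short steps, Python scripts to look and compute and a tool call to move; the robot and the scene stay as the last step left them, time stands still between calls to the robot, and variables do not carry over. Pictures are saved under pics/ and viewed, about 8 in all and at most 12, crops included, and the job is handed in when it is done.

Besides the shell and the picture viewer there is one more tool, called after ">>>" as name(argument=value, ...), one argument or row to a line, values as JSON. apply_moves: Moves the arm, as the interface text tells. Its arguments: {"type":"object","properties":{"increments":{"type":"array"}},"required":["increments"]}

```bash
mkdir -p pics; ls; cat > h.py <<'E'
import numpy as np, cv2
from scipy.spatial.transform import Rotation as R
from cell import readout, read_camera, env, nets
def w(p,pt):
    Rm=cv2.Rodrigues(np.array(p['rvec'],float))[0]; return Rm.T@(np.array(pt,float)-np.array(p['tvec'],float).ravel())
def proj(p,X):
    f=p['img'].shape[0]/2/np.tan(np.radians(p['vfov'])/2); K=np.array([[f,0,p['cx']],[0,f,p['cy']],[0,0,1.]])
    return cv2.projectPoints(np.array(X,float).reshape(-1,3),np.array(p['rvec'],float),np.array(p['tvec'],float),K,np.array(p['distortion'],float))[0].reshape(-1,2)
def ray(p,uv,z):
    f=p['img'].shape[0]/2/np.tan(np.radians(p['vfov'])/2); K=np.array([[f,0,p['cx']],[0,f,p['cy']],[0,0,1.]])
    n=cv2.undistortPoints(np.array(uv,float).reshape(-1,1,2),K,np.array(p['distortion'],float)).reshape(-1,2)
    Rm=cv2.Rodrigues(np.array(p['rvec'],float))[0]; c=-Rm.T@np.array(p['tvec'],float).ravel()
    d=np.c_[n,np.ones(len(n))]@Rm; return c+d*((z-c[2])/d[:,2])[:,None]
def save(p,name,crop=None,s=1):
    im=p['img'][:,:,::-1]
    if crop: im=im[crop[1]:crop[3],crop[0]:crop[2]]
    cv2.imwrite('pics/'+name,cv2.resize(im,None,fx=s,fy=s,interpolation=cv2.INTER_CUBIC))
E
python3 - <<'E'
from h import *
np.set_printoptions(precision=1,suppress=True)
print(readout.state(), env.grip_point_offset)
ps={c:read_camera(c) for c in('top','side')}
for c,p in ps.items():
    Rm=cv2.Rodrigues(np.array(p['rvec'],float))[0]; print(c,p['vfov'],'cam at',-Rm.T@np.array(p['tvec']).ravel(),'fwd',Rm[2])
    for n in ['parts_bin','hinge_mid','wide_bay','narrow_bay','wide_lid','wide_lid_grip','wide_lid_sleeve','narrow_lid','narrow_lid_grip','narrow_lid_sleeve','hinge_pin','pin_head','pin_mid','pin_tip','tape_green','fitting_6','fitting_5','screw_jar','tape_measure','padlock','multimeter']:
        r=nets.mark_of(p,n); print(c,n,[(w(p,a['point']).round(1).tolist(),round(a['confidence'],2)) for a in r[:2]])
a=np.vstack([ps['top']['img'],ps['side']['img']])[:,:,::-1]
cv2.imwrite('pics/a.png',cv2.resize(a,None,fx=.75,fy=.75,interpolation=cv2.INTER_AREA))
E
```

```text
pics
{'t': 0.0, 'joints': array([ 1.1,  0.5,  1.6, -0. ,  1.1, -0.1]), 'qvel': array([ 0., -0., -0., -0.,  0.,  0.]), 'tau': array([  0. , -61.3, -25.8,   0.1,   0. ,  -0. ]), 'eef_pos': array([240.3, 576.7, 214.1]), 'tcp_rot': array([-1.6,  0. , -0.4]), 'ft_force': array([ 0.1, -0.5, -0.3]), 'moment': array([ 0.,  0., -0.]), 'opening': 0.9993053766164445} 18.8
top 57.83542287174091 cam at [311.9  29.7 965.9] fwd [ 0.2  0.  -1. ]
top parts_bin [([508.8, -67.8, -0.4], 0.7), ([401.6, 195.5, 9.3], 0.52)]
top hinge_mid [([436.0, -82.6, 64.0], 0.75), ([456.2, -294.6, 34.4], 0.69)]
top wide_bay [([445.9, -112.4, 67.1], 0.56), ([354.2, -135.3, -6.9], 0.37)]
top narrow_bay [([426.5, -49.2, 61.2], 0.97)]
top wide_lid [([474.3, 211.1, -4.0], 0.87), ([632.0, -224.5, -2.8], 0.71)]
top wide_lid_grip [([464.7, 205.1, 36.8], 0.7), ([360.3, 104.4, -1.0], 0.29)]
top wide_lid_sleeve [([400.9, 199.3, 9.7], 0.64)]
top narrow_lid [([465.0, -293.3, 2.4], 0.77)]
top narrow_lid_grip [([455.2, -296.0, 38.2], 0.62), ([402.1, 198.5, 8.2], 0.42)]
top narrow_lid_sleeve [([397.8, -276.7, 8.1], 0.8), ([401.5, 198.
[... 1226 characters left out ...]
 narrow_lid_sleeve [([392.4, -281.4, 13.2], 0.78)]
side hinge_pin [([423.7, 350.0, 2.9], 0.65), ([441.0, -115.4, 62.9], 0.35)]
side pin_head [([419.1, 348.3, 6.4], 0.47)]
side pin_mid [([501.8, 388.1, 8.5], 0.65)]
side pin_tip [([570.6, 420.5, 10.6], 0.77), ([399.8, 194.0, 8.1], 0.62)]
side tape_green [([361.2, 103.1, -5.0], 0.66)]
side fitting_6 [([501.9, 389.5, 6.6], 0.72), ([357.9, -128.4, -2.2], 0.6)]
side fitting_5 [([501.9, 389.5, 6.6], 0.72), ([357.9, -128.4, -2.2], 0.6)]
side screw_jar [([377.9, -235.4, 1.7], 0.23)]
side tape_measure [([635.6, -220.5, -0.9], 0.89)]
side padlock [([378.1, -237.7, -1.5], 0.94)]
side multimeter [([632.2, -353.0, 2.7], 0.61), ([422.6, 350.4, 2.4], 0.25)]
```

View pics/a.png

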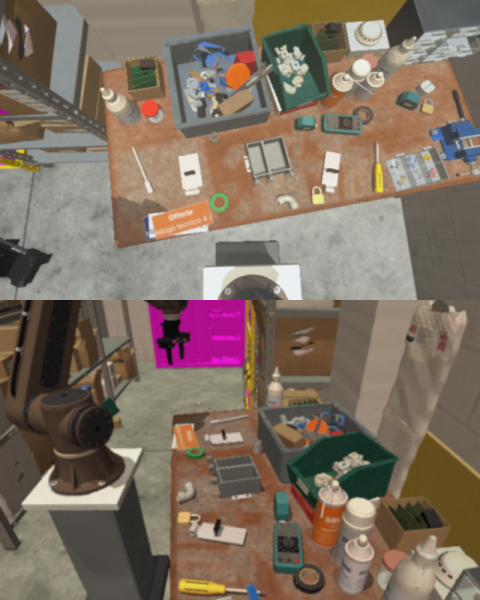

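```bash
cat > fit.py <<'E'
from h import *
from scipy.optimize import minimize
def box(x0,x1,y0,y1,z0,z1): return np.array([[x,y,z] for x in(x0,x1) for y in(y0,y1) for z in(z0,z1)],float)
def cyl(y0,y1,x,z,r): 
    t=np.linspace(0,2*np.pi,16); return np.array([[x+r*np.cos(a),y,z+r*np.sin(a)] for a in t for y in(y0,y1)])
def lid(W,L): return [box(-60,60,-W/2,W/2,8,13),cyl(-L/2,L/2,-76,12,11),box(-70,-58,-L/2+3,L/2-3,8,13)],box(-18,-6,-19,19,31,43)
def pinm():
    t=np.linspace(0,2*np.pi,12); c=lambda x,r:np.array([[x,r*np.cos(a),8+r*np.sin(a)] for a in t])
    return [box(-22,22,-8,8,0,16),np.vstack([c(22,4.5),c(152,4.5),c(164,2)])],None
MOD={'wide_lid':lid(70,47),'narrow_lid':lid(52,29),'hinge_pin':pinm(),
 'parts_bin':([box(-60,60,-65,65,0,60)]+[cyl(a,b,-76,64,11) for a,b in((-65,-53),(2,16),(53,65))]+[box(-70,-58,a,b,50,62) for a,b in((-65,-53),(2,16),(53,65))],None)}
def place(P,q): # q=x,y,yaw(deg),z
    return P@R.from_euler('z',q[2],degrees=True).as_matrix().T+[q[0],q[1],q[3]]
S=4
def render(p,hulls,q,roi):
    m=np.zeros(((roi[3]-roi[1])*S,(roi[2]-roi[0])*S),np.uint8)
    for H in hulls:
        uv=(proj(p,place(H,q))-[roi[0]-.5,roi[1]-.5])*S-.5
        cv2.fillConvexPoly(m,cv2.convexHull(np.round(uv*16).astype(np.int32)),255,cv2.LINE_AA,4)
    return cv2.resize(m,None,fx=1/S,fy=1/S,interpolation=cv2.INTER_AREA)/255.
def roi_of(p,hulls,q,pad=9):
    uv=np.vstack([proj(p,place(H,q)) for H in hulls]); a=uv.min(0)-pad; b=uv.max(0)+pad
    return [int(max(a[0],0)),int(max(a[1],0)),int(min(b[0],640)),int(min(b[1],400))]
def fit(ps,name,q0,extra=()):
    hulls,hole=MOD[name]; D=[]
    for p in ps:
        roi=roi_of(p,hulls,q0); im=p['img'][roi[1]:roi[3],roi[0]:roi[2]].astype(float)
        f=(im[...,0]-im[...,2])/(im.max(2)+20)   # brown-ness
        r0=render(p,hulls,q0,roi); a=np.median(f[r0>.9]); b=np.median(f[cv2.dilate(r0,np.ones((7,7)))<.05])
        m=np.clip((f-b)/(a-b),0,1)
        wt=np.ones_like(m)
        if hole is not None: wt[cv2.dilate(render(p,[hole],q0,roi),np.ones((7,7)))>.05]=0
        D.append((p,roi,m,wt))
    def cost(v,DD=D): return sum((wt*(render(p,hulls,[*v,q0[3]],roi)-m)**2).sum() for p,roi,m,wt in DD)
    def go(DD,v0):
        s=np.array([v0]+[np.array(v0)+d for d in([5,0,0],[0,5,0],[0,0,4])])
        return minimize(cost,v0,args=(DD,),method='Nelder-Mead',options=dict(initial_simplex=s,xatol=.05,fatol=.01))
    r=go(D,q0[:3]); each=[go([d],r.x).x.round(1).tolist() for d in D]
    print(name,r.x.round(1).tolist(),round(r.fun,1),'each',each); return [*r.x,q0[3]]
def outline(p,name,q,roi,s):
    im=cv2.resize(p['img'][roi[1]:roi[3],roi[0]:roi[2]][:,:,::-1],None,fx=s,fy=s,interpolation=cv2.INTER_CUBIC)
    for H in MOD[name][0]:
        uv=(proj(p,place(H,q))-[roi[0]-.5,roi[1]-.5])*s-.5
        cv2.polylines(im,[cv2.convexHull(np.round(uv).astype(np.int32))],True,(0,255,0),1)
    return im
E
python3 - <<'E'
from fit import *
ps=[read_camera('top'),read_camera('side')]; rows=[]
for n,q in [('wide_lid',[472,209,10.4,0]),('narrow_lid',[466.5,-295,-12.6,0]),('parts_bin',[509.5,-68.5,12.2,0]),('hinge_pin',[418.5,351,25,0])]:
    try: v=fit(ps,n,q)
    except Exception as e: print(n,e); v=q
    rows.append(np.hstack([cv2.resize(outline(p,n,v,roi_of(p,MOD[n][0],v),5),(300,290)) for p in ps]))
cv2.imwrite('pics/b.png',cv2.resize(np.vstack([np.hstack(rows[:2]),np.hstack(rows[2:])]),(800,390)) if 0 else np.vstack([np.hstack(rows[:2]),np.hstack(rows[2:])])[:, :])
i=cv2.imread('pics/b.png'); cv2.imwrite('pics/b.png',cv2.resize(i,(800,560),interpolation=cv2.INTER_AREA))
E
```

```text
wide_lid [474.3, 205.7, 8.1] 147.0 each [[474.3, 206.4, 8.0], [474.9, 200.2, 6.8]]
narrow_lid [467.8, -296.7, -12.6] 291.7 each [[468.2, -294.5, -12.2], [467.8, -298.4, -12.7]]
parts_bin [509.0, -70.5, 11.0] 743.9 each [[509.2, -69.3, 11.6], [508.9, -73.6, 10.4]]
hinge_pin [420.4, 351.0, 24.2] 302.4 each [[420.6, 351.2, 24.4], [421.0, 349.1, 24.1]]
```

View pics/b.png

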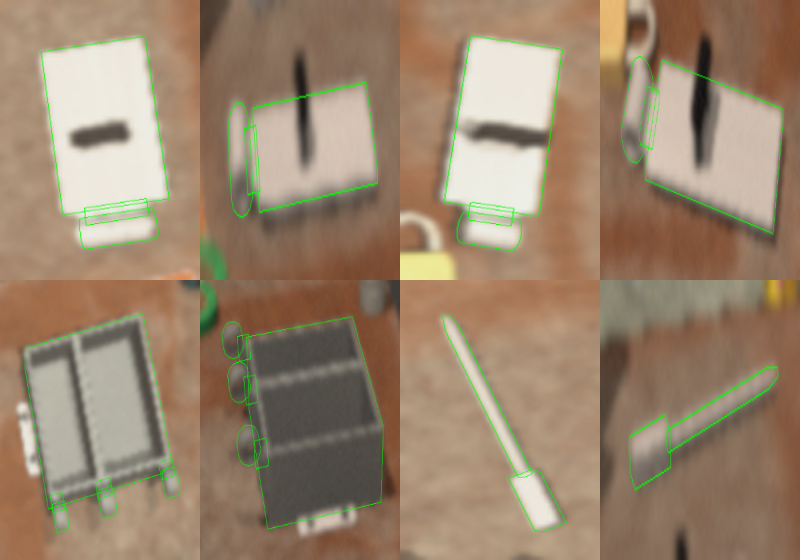

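```bash
cat > plan.py <<'E'
from h import *
def plan(wps,start=None):
    """wps: list of (x,y,z,yaw_deg,opening_cm,nrows); prints rows"""
    s=readout.state(); e=R.from_euler('xyz',s['tcp_rot'],degrees=False)
    print('t',round(s['t'],2),'pos',np.round(s['eef_pos'],1),'rpy',np.round(np.degrees(s['tcp_rot']),2),'F',np.round(s['ft_force'],1),'M',np.round(s['moment'],2),'open',round(s['opening']*95,1))
    p=np.array(s['eef_pos'],float); first=True
    for x,y,z,yaw,o,n in wps:
        T=np.array([x,y,z],float); Rt=R.from_euler('xyz',[-90,0,yaw],degrees=True); p0=p.copy()
        rv=(e.inv()*Rt).as_rotvec()
        for i in range(n):
            d=e.inv().apply((T-p0)/n)/10; t=np.degrees(rv)/n
            print([d.round(2).tolist(),t.round(1).tolist(),o],',',sep='')
            e=e*R.from_rotvec(rv/n)
        p=T; e=Rt
        print('---')
E
python3 -c "
from plan import *
plan([(462.4,204.3,100,-82,6,9),(462.4,204.3,100,-82,6,1)])"
```

```text
t 2.3 pos [240.4 577.  214.7] rpy [-90.     0.   -22.62] F [-0.  -0.7 -0.4] M [ 0. -0. -0.] open 95.1
[[3.87, 1.27, -2.87], [-0.0, 6.6, -0.0], 6],
[[4.17, 1.27, -2.41], [-0.0, 6.6, -0.0], 6],
[[4.42, 1.27, -1.91], [-0.0, 6.6, -0.0], 6],
[[4.61, 1.27, -1.39], [-0.0, 6.6, -0.0], 6],
[[4.74, 1.27, -0.85], [-0.0, 6.6, -0.0], 6],
[[4.81, 1.27, -0.3], [-0.0, 6.6, -0.0], 6],
[[4.81, 1.27, 0.25], [-0.0, 6.6, -0.0], 6],
[[4.75, 1.27, 0.8], [-0.0, 6.6, -0.0], 6],
[[4.63, 1.27, 1.34], [-0.0, 6.6, -0.0], 6],
---
[[0.0, 0.0, 0.0], [0.0, 0.0, 0.0], 6],
---
```

>>> apply_moves(
  increments=[
    [[3.87, 1.27, -2.87], [0, 6.6, 0], 6],
    [[4.17, 1.27, -2.41], [0, 6.6, 0], 6],
    [[4.42, 1.27, -1.91], [0, 6.6, 0], 6],
    [[4.61, 1.27, -1.39], [0, 6.6, 0], 6],
    [[4.74, 1.27, -0.85], [0, 6.6, 0], 6],
  ],
)

```text
t: 2.92
eef_pos: [364.7, 366.6, 150.0]
tcp_rot: [-1.567, 0.001, -0.983]
ft_force: [1.0, -0.1, 0.5]
opening: 0.635
```

>>> apply_moves(
  increments=[
    [[4.81, 1.27, -0.3], [0, 6.6, 0], 6],
    [[4.81, 1.27, 0.25], [0, 6.6, 0], 6],
    [[4.75, 1.27, 0.8], [0, 6.6, 0], 6],
    [[4.63, 1.27, 1.34], [0, 6.6, 0], 6],
    [[0, 0, 0], [0, 0, 0], 6],
  ],
)

```text
t: 3.55
eef_pos: [464.7, 191.7, 97.4]
tcp_rot: [-1.566, 0.004, -1.464]
ft_force: [-0.4, 0.6, 0.4]
opening: 0.629
```

```bash
python3 -c "
from plan import *
plan([(462.4,204.3,80,-82,6,2),(462.4,204.3,18.5,-82,6,3),(462.4,204.3,18.5,-82,1,3),(462.4,204.3,18.5,-82,1,1)])"
```

```text
t 3.55 pos [464.7 191.7  97.4] rpy [-89.74   0.2  -83.89] F [-0.4  0.6  0.4] M [-0.09  0.04  0.01] open 59.8
[[-0.64, 0.87, -0.05], [-0.1, -0.9, -0.1], 6],
[[-0.64, 0.87, -0.04], [-0.1, -0.9, -0.1], 6],
---
[[0.0, 2.05, -0.0], [0.0, 0.0, 0.0], 6],
[[0.0, 2.05, -0.0], [0.0, 0.0, 0.0], 6],
[[0.0, 2.05, -0.0], [0.0, 0.0, 0.0], 6],
---
[[0.0, 0.0, 0.0], [0.0, 0.0, 0.0], 1],
[[0.0, 0.0, 0.0], [0.0, 0.0, 0.0], 1],
[[0.0, 0.0, 0.0], [0.0, 0.0, 0.0], 1],
---
[[0.0, 0.0, 0.0], [0.0, 0.0, 0.0], 1],
---
```

>>> apply_moves(
  increments=[
    [[-0.64, 0.9, -0.05], [-0.1, -0.9, -0.1], 6],
    [[-0.6, 0.9, -0.05], [-0.1, -0.9, -0.1], 6],
    [[0, 2.05, 0], [0, 0, 0], 6],
    [[0, 2.05, 0], [0, 0, 0], 6],
    [[0, 1.8, 0], [0, 0, 0], 6],
  ],
)

```text
t: 4.18
eef_pos: [460.7, 210.2, 18.3]
tcp_rot: [-1.567, 0.0, -1.419]
ft_force: [0.4, 1.2, 0.7]
opening: 0.628
```

>>> apply_moves(
  increments=[
    [[0, 0, 0], [0, 0, 0], 6],
    [[0, 0, 0], [0, 0, 0], 0.8],
    [[0, 0, 0], [0, 0, 0], 0.8],
    [[0, 0, 0], [0, 0, 0], 0.8],
    [[0, 0, 0], [0, 0, 0], 0.8],
  ],
)

```text
t: 4.8
eef_pos: [459.7, 212.8, 18.8]
tcp_rot: [-1.567, 0.0, -1.413]
ft_force: [-0.1, -0.3, 0.8]
opening: 0.267
```

```bash
python3 -c "
from plan import *
s=readout.state();x,y,z=s['eef_pos']
bx=np.array([509.2,-69.3]);c,sn=np.cos(np.radians(11.6)),np.sin(np.radians(11.6))
g=bx+np.array([[c,-sn],[sn,c]])@np.array([-12,-25.5]);print('grip over box',g)
plan([(x,y,130,-82,.8,3),(g[0],g[1],150,-78.4,.8,6)])"
```

```text
grip over box [502.57258399 -96.69210392]
t 4.8 pos [459.7 212.8  18.8] rpy [-8.976e+01  2.000e-02 -8.096e+01] F [-0.1 -0.3  0.8] M [-0.08  0.04 -0.  ] open 25.4
[[-0.0, -3.71, 0.02], [-0.1, 0.3, -0.0], 0.8],
[[-0.0, -3.71, 0.01], [-0.1, 0.3, -0.0], 0.8],
[[-0.0, -3.71, 0.01], [-0.1, 0.3, -0.0], 0.8],
---
[[5.21, -0.33, -0.01], [0.0, -0.6, 0.0], 0.8],
[[5.21, -0.33, -0.07], [0.0, -0.6, 0.0], 0.8],
[[5.21, -0.33, -0.12], [0.0, -0.6, 0.0], 0.8],
[[5.2, -0.33, -0.17], [0.0, -0.6, 0.0], 0.8],
[[5.2, -0.33, -0.23], [0.0, -0.6, 0.0], 0.8],
[[5.2, -0.33, -0.28], [0.0, -0.6, 0.0], 0.8],
---
```

>>> apply_moves(
  increments=[
    [[0.8, 0, 0.15], [0, 0.7, 0], 2.6],
    [[0, 0, 0], [0, 0, 0], 2.6],
    [[0, 0, 0], [0, 0, 0], 0.8],
    [[0, 0, 0], [0, 0, 0], 0.8],
    [[0, 0, 0], [0, 0, 0], 0.8],
  ],
)

```text
t: 5.42
eef_pos: [462.9, 204.2, 19.1]
tcp_rot: [-1.566, 0.0, -1.427]
ft_force: [1.1, -1.4, 0.2]
opening: 0.12
```

```bash
python3 -c "
from plan import *
plan([])"
```

```text
t 5.42 pos [462.9 204.2  19.1] rpy [-8.974e+01  2.000e-02 -8.176e+01] F [ 1.1 -1.4  0.2] M [-0.17  0.07 -0.04] open 11.4
```

>>> apply_moves(
  increments=[
    [[0, -1.5, 0], [0, 0, 0], 0.5],
    [[0, -3.7, 0], [0, 0, 0], 0.5],
    [[0, -3.7, 0], [0, 0, 0], 0.5],
    [[2, -2.5, 0], [0, -0.4, 0], 0.5],
    [[5, -0.5, 0], [0, -0.6, 0], 0.5],
  ],
)

```text
t: 6.05
eef_pos: [472.0, 135.6, 144.7]
tcp_rot: [-1.566, -0.0, -1.404]
ft_force: [0.5, -0.2, -1.9]
opening: 0.119
```

>>> apply_moves(
  increments=[
    [[5.2, -0.2, -0.1], [0, -0.6, 0], 0.5],
    [[5.2, 0, -0.1], [0, -0.6, 0], 0.5],
    [[5.2, 0, -0.2], [0, -0.6, 0], 0.5],
    [[4.5, 0, -0.2], [0, -0.6, 0], 0.5],
    [[2, 0, -0.2], [0, -0.5, 0], 0.5],
  ],
)

```text
t: 6.68
eef_pos: [505.1, -90.9, 152.6]
tcp_rot: [-1.561, -0.002, -1.352]
ft_force: [0.1, -0.3, -2.1]
opening: 0.124
```

```bash
python3 -c "
from plan import *
plan([(502.6,-96.7,145,-78.4,.5,3),(502.6,-96.7,145,-78.4,.5,2)])"
```

```text
t 6.67 pos [505.1 -90.9 152.6] rpy [-89.45  -0.12 -77.44] F [ 0.1 -0.3 -2.1] M [-0.08 -0.01 -0.01] open 11.8
[[0.17, 0.25, -0.13], [-0.2, 0.3, 0.0], 0.5],
[[0.17, 0.25, -0.12], [-0.2, 0.3, 0.0], 0.5],
[[0.17, 0.25, -0.12], [-0.2, 0.3, 0.0], 0.5],
---
[[0.0, 0.0, 0.0], [0.0, 0.0, 0.0], 0.5],
[[0.0, 0.0, 0.0], [0.0, 0.0, 0.0], 0.5],
---
```

>>> apply_moves(
  increments=[
    [[0.15, 1.0, -0.13], [-0.2, 0.3, 0], 0.5],
    [[0.17, 1.5, -0.12], [-0.2, 0.3, 0], 0.5],
    [[0.1, 1.5, -0.12], [-0.2, 0.3, 0], 0.5],
    [[0, 0.5, 0], [0, 0, 0], 0.5],
    [[0, 0, 0], [0, 0, 0], 0.5],
  ],
)

```text
t: 7.3
eef_pos: [501.4, -94.3, 105.0]
tcp_rot: [-1.574, -0.001, -1.368]
ft_force: [-0.3, 0.5, -1.5]
opening: 0.125
```

```bash
python3 - <<'E'
from fit import *
from plan import plan
plan([])
z=readout.state()['eef_pos'][2]-19.1
ps=[read_camera('top'),read_camera('side')]
for c,p in zip(('top','side'),ps):
    for n in ['wide_lid_sleeve','wide_bay','narrow_bay','wide_lid','wide_lid_grip']:
        print(c,n,[(w(p,a['point']).round(1).tolist(),round(a['confidence'],2)) for a in nets.mark_of(p,n)[:1]])
g=readout.state()['eef_pos']; th=np.radians(-78.4+90)
q=[g[0]+12*np.cos(th),g[1]+12*np.sin(th),11.6,z]
b=[509.2,-69.3,11.6,0]
ims=[]
for p in ps:
    roi=roi_of(p,MOD['parts_bin'][0]+MOD['wide_lid'][0],b,14); roi2=roi_of(p,MOD['wide_lid'][0],q,10)
    r=[min(roi[0],roi2[0]),min(roi[1],roi2[1]),max(roi[2],roi2[2]),max(roi[3],roi2[3])]
    im=outline(p,'wide_lid',q,r,5)
    for H in MOD['parts_bin'][0]:
        uv=(proj(p,place(H,b))-[r[0]-.5,r[1]-.5])*5-.5
        cv2.polylines(im,[cv2.convexHull(np.round(uv).astype(np.int32))],True,(0,0,255),1)
    ims.append(cv2.resize(im,None,fx=580/im.shape[0],fy=580/im.shape[0]))
im=np.hstack(ims); f=min(1,800/im.shape[1]); cv2.imwrite('pics/c.png',cv2.resize(im,None,fx=f,fy=f,interpolation=cv2.INTER_AREA))
E
```

```text
t 7.3 pos [501.4 -94.3 105. ] rpy [-9.016e+01 -6.000e-02 -7.839e+01] F [-0.3  0.5 -1.5] M [-0.05  0.02  0.  ] open 11.9
top wide_lid_sleeve []
top wide_bay []
top narrow_bay []
top wide_lid []
top wide_lid_grip []
side wide_lid_sleeve [([441.1, -108.4, 98.4], 0.75)]
side wide_bay [([437.1, -118.0, 62.0], 0.92)]
side narrow_bay [([429.9, -50.3, 62.4], 0.89)]
side wide_lid [([512.0, -93.5, 87.6], 0.88)]
side wide_lid_grip [([502.0, -95.7, 120.5], 0.65)]
```

View pics/c.png

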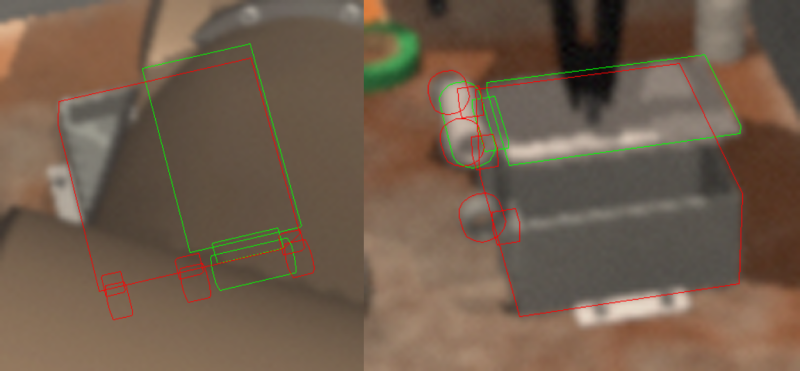

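```bash
python3 -c "
from plan import *
plan([(502.6,-96.7,98,-78.4,.5,2),(502.6,-96.7,83,-78.4,.5,2),])"
```

```text
t 7.9 pos [501.5 -94.8 105.6] rpy [-9.010e+01 -9.000e-02 -7.843e+01] F [ 0.5  0.  -1.7] M [-0.07  0.05  0.02] open 11.8
[[0.1, 0.38, 0.03], [0.1, -0.0, 0.0], 0.5],
[[0.1, 0.38, 0.03], [0.1, -0.0, 0.0], 0.5],
---
[[0.0, 0.75, -0.0], [0.0, 0.0, 0.0], 0.5],
[[0.0, 0.75, -0.0], [0.0, 0.0, 0.0], 0.5],
---
```

>>> apply_moves(
  increments=[
    [[0.1, 0.3, 0.05], [0.1, 0, 0], 0.5],
    [[0.1, 0.3, 0.05], [0, 0, 0], 0.5],
    [[0, 0.3, 0], [0, 0, 0], 0.5],
    [[0, 0.6, 0], [0, 0, 0], 0.5],
    [[0, 0.5, 0], [0, 0, 0], 0.5],
  ],
)

```text
t: 8.52
eef_pos: [503.1, -96.9, 84.4]
tcp_rot: [-1.57, -0.002, -1.369]
ft_force: [-0.0, 0.0, -1.7]
opening: 0.126
```

```bash
python3 -c "
from plan import *
plan([(502.6,-96.7,74,-78.4,.5,3)])"
```

```text
t 8.53 pos [503.1 -96.9  84.4] rpy [-89.98  -0.1  -78.44] F [-0.   0.  -1.7] M [-0.04  0.06 -0.  ] open 11.9
[[-0.01, 0.35, -0.02], [-0.0, -0.0, 0.0], 0.5],
[[-0.01, 0.35, -0.02], [-0.0, -0.0, 0.0], 0.5],
[[-0.01, 0.35, -0.02], [-0.0, -0.0, 0.0], 0.5],
---
```

>>> apply_moves(
  increments=[
    [[0, 0.35, -0.02], [0, 0, 0], 0.5],
    [[0, 0.3, 0], [0, 0, 0], 0.5],
    [[0, 0.2, 0], [0, 0, 0], 0.5],
    [[0, 0.2, 0], [0, 0, 0], 0.5],
    [[0, 0, 0], [0, 0, 0], 0.5],
  ],
)

```text
t: 9.15
eef_pos: [503.2, -97.2, 72.9]
tcp_rot: [-1.57, -0.002, -1.369]
ft_force: [0.5, -1.2, -2.2]
opening: 0.125
```

>>> apply_moves(
  increments=[
    [[0, 0.15, 0], [0, 0, 0], 0.5],
    [[0, 0.15, 0], [0, 0, 0], 0.5],
    [[0, 0, 0], [0, 0, 0], 4],
    [[0, 0, 0], [0, 0, 0], 4],
    [[0, 0, 0], [0, 0, 0], 4],
  ],
)

```text
t: 9.78
eef_pos: [503.3, -97.2, 71.4]
tcp_rot: [-1.569, -0.003, -1.369]
ft_force: [0.2, -0.1, -0.2]
opening: 0.379
```

```bash
python3 -c "
from plan import *
# narrow lid grip
c,s=np.cos(np.radians(-12.3)),np.sin(np.radians(-12.3)); g=np.array([468,-295])-12*np.array([c,s]); print(g)
plan([(503,-97,150,-78.4,4,3),(g[0],g[1],120,-102.3,6,6)])"
```

```text
[ 456.27545311 -292.44363536]
t 9.78 pos [503.3 -97.2  71.4] rpy [-89.89  -0.16 -78.44] F [ 0.2 -0.1 -0.2] M [-0.01  0.05  0.01] open 36.0
[[0.0, -2.62, -0.0], [-0.0, -0.0, 0.1], 4],
[[-0.0, -2.62, -0.01], [-0.0, -0.0, 0.1], 4],
[[-0.0, -2.62, -0.01], [-0.0, -0.0, 0.1], 4],
---
[[3.03, 0.5, -1.42], [0.0, 4.0, -0.0], 6],
[[3.13, 0.5, -1.2], [0.0, 4.0, -0.0], 6],
[[3.2, 0.5, -0.98], [0.0, 4.0, -0.0], 6],
[[3.26, 0.5, -0.76], [0.0, 4.0, -0.0], 6],
[[3.31, 0.5, -0.53], [0.0, 4.0, -0.0], 6],
[[3.34, 0.5, -0.3], [0.0, 4.0, -0.0], 6],
---
```

>>> apply_moves(
  increments=[
    [[0, -2, 0], [0, 0, 0], 4],
    [[0, -3, 0], [0, 0, 0], 4],
    [[0, -2.5, 0], [0, 0, 0], 4],
    [[3, 0.3, -1.42], [0, 4, 0], 6],
    [[3.1, 0.5, -1.2], [0, 4, 0], 6],
  ],
)

```text
t: 10.4
eef_pos: [487.4, -161.2, 140.4]
tcp_rot: [-1.569, -0.002, -1.508]
ft_force: [-0.3, -0.2, 0.5]
opening: 0.581
```

>>> apply_moves(
  increments=[
    [[3.2, 0.5, -0.98], [0, 4, 0], 6],
    [[3.2, 0.5, -0.76], [0, 4, 0], 6],
    [[3.3, 0.5, -0.53], [0, 4, 0], 6],
    [[2.5, 0.5, -0.3], [0, 3, 0], 6],
    [[0, 0, 0], [0, 0, 0], 6],
  ],
)

```text
t: 11.02
eef_pos: [455.2, -287.5, 119.2]
tcp_rot: [-1.569, -0.001, -1.781]
ft_force: [0.7, 0.2, -0.2]
opening: 0.63
```

```bash
python3 -c "
from plan import *
plan([(456.5,-293,70,-102.3,6,2),(456.5,-293,19,-102.3,6,3)])"
```

```text
t 11.03 pos [ 455.2 -287.5  119.2] rpy [-8.9920e+01 -7.0000e-02 -1.0206e+02] F [ 0.7  0.2 -0.2] M [-0.09  0.04 -0.03] open 59.8
[[0.25, 2.46, 0.12], [-0.0, 0.1, 0.0], 6],
[[0.26, 2.46, 0.12], [-0.0, 0.1, 0.0], 6],
---
[[0.0, 1.7, -0.0], [0.0, 0.0, 0.0], 6],
[[0.0, 1.7, -0.0], [0.0, 0.0, 0.0], 6],
[[0.0, 1.7, -0.0], [0.0, 0.0, 0.0], 6],
---
```

>>> apply_moves(
  increments=[
    [[0.2, 2.4, 0.1], [0, 0.1, 0], 4],
    [[0.2, 2.4, 0.1], [0, 0.1, 0], 4],
    [[0, 2.0, 0], [0, 0, 0], 4],
    [[0, 1.7, 0], [0, 0, 0], 4],
    [[0, 1.0, 0], [0, 0, 0], 4],
  ],
)

```text
t: 11.65
eef_pos: [458.1, -288.4, 22.9]
tcp_rot: [-1.568, -0.001, -1.778]
ft_force: [-0.2, 0.2, -0.4]
opening: 0.424
```

>>> apply_moves(
  increments=[
    [[0, 0, 0], [0, 0, 0], 3],
    [[0, 0, 0], [0, 0, 0], 3],
    [[0, 0, 0], [0, 0, 0], 3],
    [[0, 0, 0], [0, 0, 0], 3],
    [[0, 0, 0], [0, 0, 0], 3],
  ],
)

```text
t: 12.28
eef_pos: [458.9, -287.9, 24.4]
tcp_rot: [-1.566, -0.002, -1.776]
ft_force: [0.1, 0.4, 0.6]
opening: 0.317
```

```bash
python3 -c "
from plan import *
plan([(456.5,-293,19,-102.3,3,1)])"
```

```text
t 12.28 pos [ 458.9 -287.9   24.4] rpy [ -89.75   -0.12 -101.77] F [0.1 0.4 0.6] M [-0.06  0.09  0.01] open 30.1
[[0.55, 0.54, -0.13], [-0.3, 0.5, 0.1], 3],
---
```

>>> apply_moves(
  increments=[
    [[0.53, 0.52, -0.13], [-0.3, 0.5, 0], 3],
    [[0, 0, 0], [0, 0, 0], 3],
    [[0, 0, 0], [0, 0, 0], 0.5],
    [[0, 0, 0], [0, 0, 0], 0.5],
    [[0, 0, 0], [0, 0, 0], 0.5],
  ],
)

```text
t: 12.9
eef_pos: [456.3, -293.4, 18.7]
tcp_rot: [-1.572, -0.002, -1.786]
ft_force: [-0.4, -0.2, 0.1]
opening: 0.123
```

```bash
python3 -c "
from plan import *
bx=np.array([509.2,-69.3]);c,sn=np.cos(np.radians(11.6)),np.sin(np.radians(11.6))
g=bx+np.array([[c,-sn],[sn,c]])@np.array([-12,34.5]);print('grip over box',g)
x,y,z=readout.state()['eef_pos']
plan([(x,y,130,-102.3,.5,3),(g[0],g[1],160,-78.4,.5,7)])"
```

```text
grip over box [490.50790873 -37.91758894]
t 12.9 pos [ 456.3 -293.4   18.7] rpy [ -90.07   -0.12 -102.32] F [-0.4 -0.2  0.1] M [-0.11  0.12  0.  ] open 11.7
[[0.01, -3.71, -0.0], [0.0, -0.0, 0.0], 0.5],
[[0.01, -3.71, -0.0], [0.0, -0.0, 0.0], 0.5],
[[0.0, -3.71, -0.0], [0.0, -0.0, 0.0], 0.5],
---
[[-3.67, -0.43, -0.3], [-0.0, -3.4, 0.0], 0.5],
[[-3.68, -0.43, -0.08], [-0.0, -3.4, 0.0], 0.5],
[[-3.68, -0.43, 0.14], [-0.0, -3.4, 0.0], 0.5],
[[-3.66, -0.43, 0.36], [-0.0, -3.4, 0.0], 0.5],
[[-3.64, -0.43, 0.58], [-0.0, -3.4, 0.0], 0.5],
[[-3.6, -0.43, 0.79], [-0.0, -3.4, 0.0], 0.5],
[[-3.54, -0.43, 1.0], [-0.0, -3.4, 0.0], 0.5],
---
```

>>> apply_moves(
  increments=[
    [[0, -1.5, 0], [0, 0, 0], 0.5],
    [[0, -4, 0], [0, 0, 0], 0.5],
    [[0, -4, 0], [0, 0, 0], 0.5],
    [[0, -3.5, 0], [0, 0, 0], 0.5],
    [[-3.6, -0.8, -0.3], [0, -3.4, 0], 0.5],
  ],
)

```text
t: 13.52
eef_pos: [460.9, -257.6, 163.9]
tcp_rot: [-1.572, -0.002, -1.727]
ft_force: [0.0, 1.1, -2.0]
opening: 0.123
```

>>> apply_moves(
  increments=[
    [[-3.7, 0, -0.1], [0, -3.4, 0], 0.5],
    [[-3.7, 0, 0.15], [0, -3.4, 0], 0.5],
    [[-3.7, 0, 0.36], [0, -3.4, 0], 0.5],
    [[-3.6, 0, 0.6], [0, -3.4, 0], 0.5],
    [[-3.5, 0, 0.8], [0, -3.4, 0], 0.5],
  ],
)

```text
t: 14.15
eef_pos: [485.3, -70.0, 169.6]
tcp_rot: [-1.568, -0.005, -1.422]
ft_force: [-0.1, 0.2, -1.6]
opening: 0.121
```

```bash
python3 -c "
from plan import *
plan([(490.5,-37.9,140,-78.4,.5,3),(490.5,-37.9,105,-78.4,.5,2)])"
```

```text
t 14.15 pos [485.3 -70.  169.6] rpy [-89.82  -0.26 -81.49] F [-0.1  0.2 -1.6] M [-0.08 -0.01 -0.02] open 11.5
[[-1.04, 0.98, 0.33], [-0.1, -1.0, 0.1], 0.5],
[[-1.03, 0.98, 0.35], [-0.1, -1.0, 0.1], 0.5],
[[-1.02, 0.99, 0.37], [-0.1, -1.0, 0.1], 0.5],
---
[[0.0, 1.75, -0.0], [0.0, 0.0, 0.0], 0.5],
[[0.0, 1.75, -0.0], [0.0, 0.0, 0.0], 0.5],
---
```

>>> apply_moves(
  increments=[
    [[-1, 0.5, 0.33], [-0.1, -1, 0.1], 0.5],
    [[-0.8, 0.8, 0.3], [-0.1, -1, 0.1], 0.5],
    [[-0.6, 1, 0.3], [0, -0.7, 0], 0.5],
    [[0, 1.5, 0], [0, 0, 0], 0.5],
    [[0, 1, 0], [0, 0, 0], 0.5],
  ],
)

```text
t: 14.78
eef_pos: [490.9, -43.8, 120.5]
tcp_rot: [-1.57, -0.002, -1.372]
ft_force: [-0.2, -0.7, -1.9]
opening: 0.125
```

>>> apply_moves(
  increments=[
    [[0, 0, 0], [0, 0, 0], 0.5],
    [[0, 0, 0], [0, 0, 0], 0.5],
    [[0, 0, 0], [0, 0, 0], 0.5],
    [[0, 0, 0], [0, 0, 0], 0.5],
    [[0, 0, 0], [0, 0, 0], 0.5],
  ],
)

```text
t: 15.4
eef_pos: [491.1, -44.6, 120.5]
tcp_rot: [-1.57, -0.002, -1.374]
ft_force: [0.7, 0.0, -1.6]
opening: 0.126
```

```bash
python3 - <<'E'
from fit import *
from plan import plan
plan([(490.5,-37.9,105,-78.4,.5,2),(490.5,-37.9,98,-78.4,.5,1),(490.5,-37.9,84,-78.4,.5,2)])
s=readout.state(); g=s['eef_pos']; yw=np.degrees(s['tcp_rot'][2])+90; th=np.radians(yw)
q={'narrow_lid':[g[0]+12*np.cos(th),g[1]+12*np.sin(th),yw,g[2]-18.9],'parts_bin':[509.2,-69.3,11.6,0]}
t=np.radians(11.6); q['wide_lid']=[503.2+12*np.cos(t),-97.2+12*np.sin(t),11.6,52]
p=read_camera('side'); r=[int(a) for a in (roi_of(p,MOD['parts_bin'][0],q['parts_bin'],25))]
im=outline(p,'narrow_lid',q['narrow_lid'],r,6)
for n,c in(('parts_bin',(0,0,255)),('wide_lid',(255,0,0))):
    for H in MOD[n][0]:
        uv=(proj(p,place(H,q[n]))-[r[0]-.5,r[1]-.5])*6-.5
        cv2.polylines(im,[cv2.convexHull(np.round(uv).astype(np.int32))],True,c,1)
f=min(1,800/im.shape[1],600/im.shape[0]); cv2.imwrite('pics/d.png',cv2.resize(im,None,fx=f,fy=f,interpolation=cv2.INTER_AREA))
E
```

```text
t 15.4 pos [491.1 -44.6 120.5] rpy [-89.96  -0.1  -78.71] F [ 0.7  0.  -1.6] M [-0.07  0.06  0.02] open 11.9
[[-0.34, 0.78, 0.04], [-0.0, -0.2, 0.1], 0.5],
[[-0.33, 0.78, 0.04], [-0.0, -0.2, 0.1], 0.5],
---
[[0.0, 0.7, -0.0], [0.0, 0.0, 0.0], 0.5],
---
[[0.0, 0.7, -0.0], [0.0, 0.0, 0.0], 0.5],
[[0.0, 0.7, -0.0], [0.0, 0.0, 0.0], 0.5],
---
```

View pics/d.png

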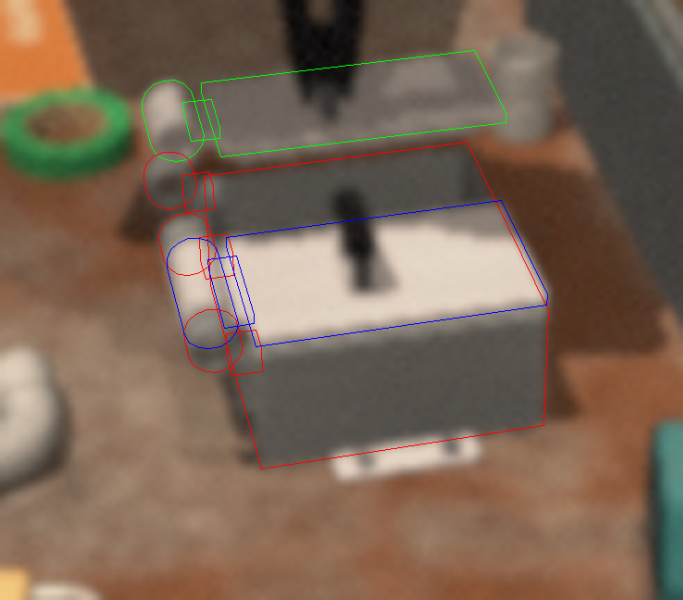

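>>> apply_moves(
  increments=[
    [[-0.34, 0.6, 0.04], [0, -0.2, 0], 0.5],
    [[-0.28, 0.6, 0.04], [0, -0.2, 0], 0.5],
    [[0, 0.4, 0], [0, 0, 0], 0.5],
    [[0, 0.3, 0], [0, 0, 0], 0.5],
    [[0, 0, 0], [0, 0, 0], 0.5],
  ],
)

```text
t: 16.08
eef_pos: [490.5, -37.8, 99.9]
tcp_rot: [-1.57, -0.002, -1.366]
ft_force: [1.2, -0.5, -2.5]
opening: 0.123
```

```bash
python3 -c "
from plan import *
plan([(490.6,-37.9,97,-78.4,.5,1),(490.6,-37.9,84,-78.4,.5,2)])"
```

```text
t 16.07 pos [490.5 -37.8  99.9] rpy [-89.98  -0.09 -78.26] F [ 1.2 -0.5 -2.5] M [0.01 0.02 0.04] open 11.6
[[0.02, 0.29, 0.01], [-0.0, 0.1, 0.1], 0.5],
---
[[0.0, 0.65, -0.0], [0.0, 0.0, 0.0], 0.5],
[[0.0, 0.65, -0.0], [0.0, 0.0, 0.0], 0.5],
---
```

>>> apply_moves(
  increments=[
    [[0, 0.4, 0], [0, 0.1, 0], 0.5],
    [[0, 0.5, 0], [0, 0, 0], 0.5],
    [[0, 0.5, 0], [0, 0, 0], 0.5],
    [[0, 0.2, 0], [0, 0, 0], 0.5],
    [[0, 0, 0], [0, 0, 0], 0.5],
  ],
)

```text
t: 16.7
eef_pos: [490.6, -37.9, 82.8]
tcp_rot: [-1.57, -0.002, -1.368]
ft_force: [0.3, -0.6, -1.7]
opening: 0.121
```

>>> apply_moves(
  increments=[
    [[0, 0.3, 0], [0, 0, 0], 0.5],
    [[0, 0.25, 0], [0, 0, 0], 0.5],
    [[0, 0.2, 0], [0, 0, 0], 0.5],
    [[0, 0.1, 0], [0, 0, 0], 0.5],
    [[0, 0, 0], [0, 0, 0], 0.5],
  ],
)

```text
t: 17.32
eef_pos: [490.7, -38.0, 73.9]
tcp_rot: [-1.57, -0.002, -1.368]
ft_force: [1.1, 0.3, -1.3]
opening: 0.125
```

>>> apply_moves(
  increments=[
    [[0, 0.15, 0], [0, 0, 0], 0.5],
    [[0, 0.15, 0], [0, 0, 0], 0.5],
    [[0, 0, 0], [0, 0, 0], 4],
    [[0, 0, 0], [0, 0, 0], 4],
    [[0, 0, 0], [0, 0, 0], 4],
  ],
)

```text
t: 17.95
eef_pos: [491.1, -38.0, 71.0]
tcp_rot: [-1.569, -0.002, -1.368]
ft_force: [0.9, -0.6, -0.5]
opening: 0.376
```

```bash
python3 -c "
from plan import *
x,y,z=readout.state()['eef_pos']
plan([(x,y,145,-78.4,4,3),(420.5,351,90,-155.7,4,11)])"
```

```text
t 17.95 pos [491.1 -38.   71. ] rpy [-89.91  -0.13 -78.38] F [ 0.9 -0.6 -0.5] M [-0.09  0.05  0.01] open 35.8
[[0.01, -2.47, 0.0], [-0.0, 0.0, 0.0], 4],
[[0.0, -2.47, 0.0], [-0.0, 0.0, 0.0], 4],
[[0.0, -2.47, 0.0], [-0.0, 0.0, 0.0], 4],
---
[[-3.59, 0.5, 0.08], [0.0, 7.0, -0.0], 4],
[[-3.58, 0.5, -0.36], [0.0, 7.0, -0.0], 4],
[[-3.51, 0.5, -0.79], [0.0, 7.0, -0.0], 4],
[[-3.38, 0.5, -1.22], [0.0, 7.0, -0.0], 4],
[[-3.21, 0.5, -1.62], [0.0, 7.0, -0.0], 4],
[[-2.99, 0.5, -2.0], [0.0, 7.0, -0.0], 4],
[[-2.72, 0.5, -2.35], [0.0, 7.0, -0.0], 4],
[[-2.41, 0.5, -2.67], [0.0, 7.0, -0.0], 4],
[[-2.07, 0.5, -2.94], [0.0, 7.0, -0.0], 4],
[[-1.69, 0.5, -3.17], [0.0, 7.0, -0.0], 4],
[[-1.29, 0.5, -3.35], [0.0, 7.0, -0.0], 4],
---
```

>>> apply_moves(
  increments=[
    [[0, -2.0, 0], [0, 0, 0], 4],
    [[0, -2.8, 0], [0, 0, 0], 4],
    [[0, -2.5, 0], [0, 0, 0], 4],
    [[-3.6, 0, 0.08], [0, 7, 0], 4],
    [[-3.58, 0.5, -0.36], [0, 7, 0], 4],
  ],
)

```text
t: 18.58
eef_pos: [478.6, 32.8, 141.7]
tcp_rot: [-1.567, -0.002, -1.622]
ft_force: [0.8, -0.0, 0.1]
opening: 0.42
```

>>> apply_moves(
  increments=[
    [[-3.5, 0.5, -0.8], [0, 7, 0], 4],
    [[-3.4, 0.5, -1.2], [0, 7, 0], 4],
    [[-3.2, 0.5, -1.6], [0, 7, 0], 4],
    [[-3, 0.5, -2], [0, 7, 0], 4],
    [[-2.7, 0.5, -2.35], [0, 7, 0], 4],
  ],
)

```text
t: 19.2
eef_pos: [448.7, 215.5, 116.4]
tcp_rot: [-1.565, 0.003, -2.255]
ft_force: [0.1, 0.5, -0.1]
opening: 0.421
```

>>> apply_moves(
  increments=[
    [[-2.4, 0.5, -2.67], [0, 7, 0], 4],
    [[-2, 0.5, -2.9], [0, 7, 0], 4],
    [[-1.7, 0.5, -3.1], [0, 7, 0], 4],
    [[-1, 0.2, -2.4], [0, 5, 0], 4],
    [[0, 0, 0], [0, 0, 0], 4],
  ],
)

```text
t: 19.82
eef_pos: [428.5, 352.9, 98.3]
tcp_rot: [-1.567, 0.005, -2.722]
ft_force: [0.6, 0.5, 0.6]
opening: 0.417
```

```bash
python3 - <<'E'
from plan import *
plan([(420.5,351,60,-155.7,4,3)])
p=read_camera('side'); 
for c in('side','top'):
    p=read_camera(c); print(c,proj(p,[[420,351,8]]))
    for n in('wide_lid','narrow_lid','wide_lid_sleeve','narrow_lid_sleeve','hinge_mid'): print(n,[(w(p,a['point']).round(1).tolist(),round(a['confidence'],2)) for a in nets.mark_of(p,n)[:1]])
    save(p,c+'_e.png',(280,140,480,340) if c=='side' else (300,150,420,270),3 if c=='side' else 5)
a=cv2.imread('pics/side_e.png');b=cv2.resize(cv2.imread('pics/top_e.png'),(600,600)); cv2.imwrite('pics/e.png',cv2.resize(np.hstack([a,b]),(800,400)))
E
```

```text
t 19.82 pos [428.5 352.9  98.3] rpy [ -89.78    0.3  -155.93] F [0.6 0.5 0.6] M [-0.09  0.16  0.03] open 39.7
[[0.28, 1.28, -0.06], [-0.1, -0.1, -0.1], 4],
[[0.27, 1.28, -0.05], [-0.1, -0.1, -0.1], 4],
[[0.27, 1.28, -0.05], [-0.1, -0.1, -0.1], 4],
---
side [[285.90838772 162.77259458]]
wide_lid [([512.1, -96.6, 51.4], 0.94)]
narrow_lid [([499.5, -37.5, 53.8], 0.69)]
wide_lid_sleeve [([443.3, -112.0, 63.2], 0.7)]
narrow_lid_sleeve [([426.1, -56.0, 63.8], 0.7)]
hinge_mid [([441.5, -87.5, 63.5], 0.91)]
top [[198.52135834 249.2946011 ]]
wide_lid [([515.4, -90.5, 50.2], 0.55)]
narrow_lid [([499.9, -35.4, 53.7], 0.69)]
wide_lid_sleeve [([445.4, -105.6, 59.8], 0.75)]
narrow_lid_sleeve [([434.1, -48.4, 64.1], 0.58)]
hinge_mid [([434.2, -85.2, 62.4], 0.94)]
```

View pics/e.png

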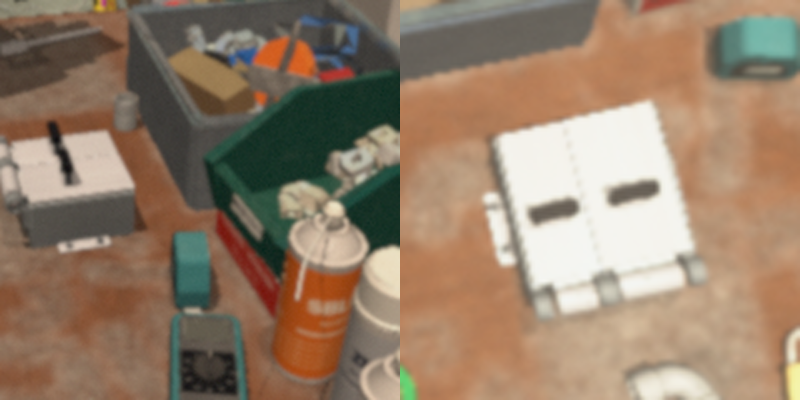

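>>> apply_moves(
  increments=[
    [[0.4, 2.0, -0.06], [-0.1, -0.1, -0.1], 4],
    [[0.3, 2.2, -0.05], [-0.1, -0.1, -0.1], 4],
    [[0, 2.2, 0], [0, 0, 0], 4],
    [[0, 1.6, 0], [0, 0, 0], 4],
    [[0, 0, 0], [0, 0, 0], 4],
  ],
)

```text
t: 21.1
eef_pos: [422.9, 350.1, 16.9]
tcp_rot: [-1.571, 0.004, -2.72]
ft_force: [-0.6, -0.2, 0.1]
opening: 0.42
```

```bash
python3 -c "
from plan import *
plan([(420.0,351,2,-155.7,3,2)])"
```

```text
t 21.1 pos [422.9 350.1  16.9] rpy [ -90.      0.21 -155.84] F [-0.6 -0.2  0.1] M [-0.09  0.12  0.01] open 39.9
[[0.12, 0.74, -0.1], [-0.0, -0.1, -0.1], 3],
[[0.12, 0.75, -0.1], [-0.0, -0.1, -0.1], 3],
---
```

>>> apply_moves(
  increments=[
    [[0.12, 0.74, -0.1], [0, -0.1, -0.1], 4],
    [[0.1, 0.6, -0.1], [0, 0, -0.1], 4],
    [[0, 0, 0], [0, 0, 0], 4],
    [[0, 0, 0], [0, 0, 0], 3],
    [[0, 0, 0], [0, 0, 0], 3],
  ],
)

```text
t: 21.72
eef_pos: [420.7, 351.7, 4.3]
tcp_rot: [-1.571, 0.003, -2.718]
ft_force: [0.0, -0.7, 0.1]
opening: 0.324
```

```bash
python3 -c "
from plan import *
plan([(420.0,351,2,-155.7,3,1)])"
```

```text
t 21.73 pos [420.7 351.7   4.3] rpy [-9.0020e+01  1.5000e-01 -1.5572e+02] F [ 0.  -0.7  0.1] M [-0.1   0.11  0.04] open 30.8
[[0.09, 0.23, 0.03], [0.0, -0.0, -0.2], 3],
---
```

>>> apply_moves(
  increments=[
    [[0.05, 0.2, 0], [0, 0, -0.1], 3],
    [[0, 0, 0], [0, 0, 0], 0.8],
    [[0, 0, 0], [0, 0, 0], 0.8],
    [[0, 0, 0], [0, 0, 0], 0.8],
    [[0, 0, 0], [0, 0, 0], 0.8],
  ],
)

```text
t: 22.35
eef_pos: [420.4, 351.4, 2.5]
tcp_rot: [-1.571, 0.001, -2.718]
ft_force: [0.1, 0.8, 0.6]
opening: 0.169
```

```bash
python3 -c "
from plan import *
x,y,z=readout.state()['eef_pos']
h=np.array([435,-84.6]);d=np.array([-np.sin(np.radians(11.7)),np.cos(np.radians(11.7))])
print('home head',h-87*d,'pre',h-(87+165)*d, 'pre tip', h-(87+165-164)*d)
g=h-(87+160)*d
plan([(x,y,150,-155.7,.8,4),(440,240,160,-155.7,.8,0),(g[0]+15,g[1],160,-78.3,.8,14)])"
```

```text
home head [ 452.6424947  -169.79238452] pre [ 486.10239843 -331.36414828] pre tip [ 452.84528199 -170.77160733]
t 22.35 pos [420.4 351.4   2.5] rpy [-9.0030e+01  7.0000e-02 -1.5572e+02] F [0.1 0.8 0.6] M [0.01 0.14 0.03] open 16.0
[[-0.0, -3.69, -0.0], [0.0, -0.0, -0.0], 0.8],
[[-0.0, -3.69, -0.0], [0.0, -0.0, -0.0], 0.8],
[[-0.0, -3.69, -0.0], [0.0, -0.0, -0.0], 0.8],
[[-0.0, -3.69, -0.0], [0.0, -0.0, -0.0], 0.8],
---
---
[[1.27, 0.0, 3.86], [0.0, -5.5, 0.0], 0.8],
[[1.64, 0.0, 3.72], [0.0, -5.5, 0.0], 0.8],
[[1.99, 0.0, 3.55], [0.0, -5.5, 0.0], 0.8],
[[2.32, 0.0, 3.34], [0.0, -5.5, 0.0], 0.8],
[[2.63, 0.0, 3.1], [0.0, -5.5, 0.0], 0.8],
[[2.92, 0.0, 2.83], [0.0, -5.5, 0.0], 0.8],
[[3.18, -0.0, 2.54], [0.0, -5.5, 0.0], 0.8],
[[3.41, 0.0, 2.22], [0.0, -5.5, 0.0], 0.8],
[[3.61, 0.0, 1.88], [0.0, -5.5, 0.0], 0.8],
[[3.77, 0.0, 1.52], [0.0, -5.5, 0.0], 0.8],
[[3.9, 0.0, 1.15], [0.0, -5.5, 0.0], 0.8],
[[3.99, 0.0, 0.77], [0.0, -5.5, 0.0], 0.8],
[[4.05, 0.0, 0.38], [0.0, -5.5, 0.0], 0.8],
[[4.07, 0.0, -0.01], [0.0, -5.5, 0.0], 0.8],
---
```

```bash
python3 -c "
from plan import *
x,y,z=readout.state()['eef_pos']
plan([(x,y,150,-155.7,.8,4),(495,-327,150,-78.3,.8,14)])" | tail -16
```

```text
---
[[1.51, 0.0, 4.64], [0.0, -5.5, 0.0], 0.8],
[[1.95, 0.0, 4.47], [0.0, -5.5, 0.0], 0.8],
[[2.37, 0.0, 4.26], [0.0, -5.5, 0.0], 0.8],
[[2.77, 0.0, 4.01], [0.0, -5.5, 0.0], 0.8],
[[3.14, 0.0, 3.73], [0.0, -5.5, 0.0], 0.8],
[[3.49, 0.0, 3.41], [0.0, -5.5, 0.0], 0.8],
[[3.8, -0.0, 3.05], [0.0, -5.5, 0.0], 0.8],
[[4.08, 0.0, 2.67], [0.0, -5.5, 0.0], 0.8],
[[4.31, 0.0, 2.27], [0.0, -5.5, 0.0], 0.8],
[[4.51, 0.0, 1.84], [0.0, -5.5, 0.0], 0.8],
[[4.67, 0.0, 1.4], [0.0, -5.5, 0.0], 0.8],
[[4.78, 0.0, 0.94], [0.0, -5.5, 0.0], 0.8],
[[4.85, 0.0, 0.48], [0.0, -5.5, 0.0], 0.8],
[[4.88, 0.0, 0.01], [0.0, -5.5, 0.0], 0.8],
---
```

>>> apply_moves(
  increments=[
    [[0, -1.5, 0], [0, 0, 0], 0.8],
    [[0, -3, 0], [0, 0, 0], 0.8],
    [[0, -3.7, 0], [0, 0, 0], 0.8],
    [[0, -3.7, 0], [0, 0, 0], 0.8],
    [[0, -2, 0], [0, 0, 0], 0.8],
  ],
)

```text
t: 22.98
eef_pos: [419.4, 350.8, 147.9]
tcp_rot: [-1.571, -0.001, -2.718]
ft_force: [-0.7, -0.6, -1.3]
opening: 0.165
```

>>> apply_moves(
  increments=[
    [[0.8, 0, 2.5], [0, -3, 0], 0.8],
    [[1.6, 0, 4.6], [0, -5.5, 0], 0.8],
    [[2.1, 0, 4.4], [0, -5.5, 0], 0.8],
    [[2.5, 0, 4.2], [0, -5.5, 0], 0.8],
    [[2.9, 0, 3.9], [0, -5.5, 0], 0.8],
  ],
)

```text
t: 23.6
eef_pos: [449.7, 128.6, 154.5]
tcp_rot: [-1.567, 0.008, -2.262]
ft_force: [0.6, -0.6, -1.0]
opening: 0.165
```

>>> apply_moves(
  increments=[
    [[3.3, 0, 3.6], [0, -5.5, 0], 0.8],
    [[3.6, 0, 3.3], [0, -5.5, 0], 0.8],
    [[3.9, 0, 2.9], [0, -5.5, 0], 0.8],
    [[4.1, 0, 2.6], [0, -5.5, 0], 0.8],
    [[4.3, 0, 2.2], [0, -5.5, 0], 0.8],
  ],
)

```text
t: 24.22
eef_pos: [487.4, -119.6, 159.3]
tcp_rot: [-1.559, 0.005, -1.766]
ft_force: [0.2, -0.4, -1.6]
opening: 0.166
```

```bash
python3 -c "
from plan import *
plan([(495,-327,140,-78.3,.8,7)])"
```

```text
t 24.23 pos [ 487.4 -119.6  159.3] rpy [ -89.32    0.3  -101.18] F [ 0.2 -0.4 -1.6] M [-0.09  0.07  0.06] open 15.7
[[2.89, 0.27, 0.68], [-0.1, -3.3, -0.0], 0.8],
[[2.92, 0.27, 0.51], [-0.1, -3.3, -0.0], 0.8],
[[2.95, 0.27, 0.35], [-0.1, -3.3, -0.0], 0.8],
[[2.96, 0.27, 0.18], [-0.1, -3.3, -0.0], 0.8],
[[2.97, 0.27, 0.01], [-0.1, -3.3, -0.0], 0.8],
[[2.96, 0.27, -0.16], [-0.1, -3.3, -0.0], 0.8],
[[2.95, 0.27, -0.33], [-0.1, -3.3, -0.0], 0.8],
---
```

>>> apply_moves(
  increments=[
    [[3.5, 0, 0.8], [0, -4, 0], 0.8],
    [[3.5, 0, 0.5], [0, -4, 0], 0.8],
    [[3.5, 0.2, 0.3], [0, -4, 0], 0.8],
    [[3.5, 0.3, 0.1], [0, -4, 0], 0.8],
    [[3, 0.3, 0], [0, -3, 0], 0.8],
  ],
)

```text
t: 24.85
eef_pos: [494.1, -297.9, 156.0]
tcp_rot: [-1.555, -0.002, -1.424]
ft_force: [-0.1, 0.4, -1.4]
opening: 0.162
```

>>> apply_moves(
  increments=[
    [[2, 0, 0], [0, -1, 0], 0.8],
    [[0, 0, 0], [0, 0, 0], 0.8],
    [[0, 0, 0], [0, 0, 0], 0.8],
    [[0, 0, 0], [0, 0, 0], 0.8],
    [[0, 0, 0], [0, 0, 0], 0.8],
  ],
)

```text
t: 25.48
eef_pos: [496.2, -317.6, 158.4]
tcp_rot: [-1.554, -0.002, -1.408]
ft_force: [0.2, 0.0, -1.3]
opening: 0.165
```

```bash
python3 -c "
from plan import *
plan([(486.1,-331.4,90,-78.3,.8,3),(486.1,-331.4,58,-78.3,.8,2)])"
```

```text
t 25.48 pos [ 496.2 -317.6  158.4] rpy [-89.05  -0.14 -80.65] F [ 0.2  0.  -1.3] M [-0.1   0.07  0.02] open 15.7
[[0.39, 2.27, -0.45], [-0.3, -0.8, 0.1], 0.8],
[[0.39, 2.28, -0.44], [-0.3, -0.8, 0.1], 0.8],
[[0.38, 2.28, -0.43], [-0.3, -0.8, 0.1], 0.8],
---
[[0.0, 1.6, -0.0], [0.0, 0.0, 0.0], 0.8],
[[0.0, 1.6, -0.0], [0.0, 0.0, 0.0], 0.8],
---
```

>>> apply_moves(
  increments=[
    [[0.4, 2, -0.45], [-0.3, -0.8, 0.1], 0.8],
    [[0.4, 2.3, -0.44], [-0.3, -0.8, 0.1], 0.8],
    [[0.3, 2.3, -0.4], [-0.3, -0.8, 0.1], 0.8],
    [[0, 1.7, 0], [0, 0, 0], 0.8],
    [[0, 1.2, 0], [0, 0, 0], 0.8],
  ],
)

```text
t: 26.1
eef_pos: [487.3, -329.4, 62.3]
tcp_rot: [-1.568, 0.0, -1.363]
ft_force: [0.8, -0.1, -1.1]
opening: 0.166
```

>>> apply_moves(
  increments=[
    [[0, 0, 0], [0, 0, 0], 0.8],
    [[0, 0, 0], [0, 0, 0], 0.8],
    [[0, 0, 0], [0, 0, 0], 0.8],
    [[0, 0, 0], [0, 0, 0], 0.8],
    [[0, 0, 0], [0, 0, 0], 0.8],
  ],
)

```text
t: 26.72
eef_pos: [488.1, -329.4, 63.6]
tcp_rot: [-1.567, -0.001, -1.363]
ft_force: [0.2, -0.1, -1.1]
opening: 0.165
```

```bash
python3 - <<'E'
from fit import *
from plan import plan
plan([(486.1,-331.4,58.5,-78.3,.8,2)])
s=readout.state(); g=s['eef_pos']; rz=R.from_euler('xyz',s['tcp_rot']); ax=-rz.as_matrix()[:,0]; c=g+np.array([0,0,5.5])
print('axis',ax)
h=np.array([435,-84.6,64.]);d=np.array([-np.sin(np.radians(11.7)),np.cos(np.radians(11.7)),0])
ims=[]
for n in('top','side'):
    p=read_camera(n)
    for k in('pin_tip','pin_mid','hinge_mid'): print(n,k,[(w(p,a['point']).round(1).tolist(),round(a['confidence'],2)) for a in nets.mark_of(p,k)[:1]])
    P=proj(p,[c,c+164*ax,h-65*d,h+65*d]); print(P.round(1).tolist())
    o=P[1]; r=[int(o[0])-40,int(o[1])-35,int(o[0])+40,int(o[1])+35] 
    if n=='top': r=[int(o[0])-45,int(o[1])-40,int(o[0])+35,int(o[1])+30]
    r=[max(r[0],0),max(r[1],0),r[2],r[3]]
    sc=8; im=cv2.resize(p['img'][r[1]:r[3],r[0]:r[2]][:,:,::-1],None,fx=sc,fy=sc,interpolation=cv2.INTER_CUBIC)
    q=((P-[r[0]-.5,r[1]-.5])*sc-.5).round().astype(int)
    cv2.line(im,tuple(map(int,q[0])),tuple(map(int,q[1])),(0,255,0),1); cv2.line(im,tuple(map(int,q[2])),tuple(map(int,q[3])),(0,0,255),1); ims.append(im[:560,:640])
cv2.imwrite('pics/f.png',cv2.resize(np.hstack(ims),(800,350),interpolation=cv2.INTER_AREA))
E
```

```text
t 26.73 pos [ 488.1 -329.4   63.6] rpy [-8.977e+01 -8.000e-02 -7.808e+01] F [ 0.2 -0.1 -1.1] M [-0.1  -0.01 -0.  ] open 15.7
[[0.08, 0.25, -0.12], [-0.1, 0.1, 0.0], 0.8],
[[0.08, 0.25, -0.12], [-0.1, 0.1, 0.0], 0.8],
---
axis [-0.20662815  0.97841851 -0.00142158]
top pin_tip []
top pin_mid []
top hinge_mid []
[[461.5, 212.3], [398.9, 227.3], [390.5, 230.2], [340.2, 242.1]]
side pin_tip [([486.4, -332.9, 63.2], 0.33)]
side pin_mid []
side hinge_mid []
[[305.5, 301.4], [289.9, 246.6], [287.5, 242.5], [278.8, 210.6]]
```

View pics/f.png

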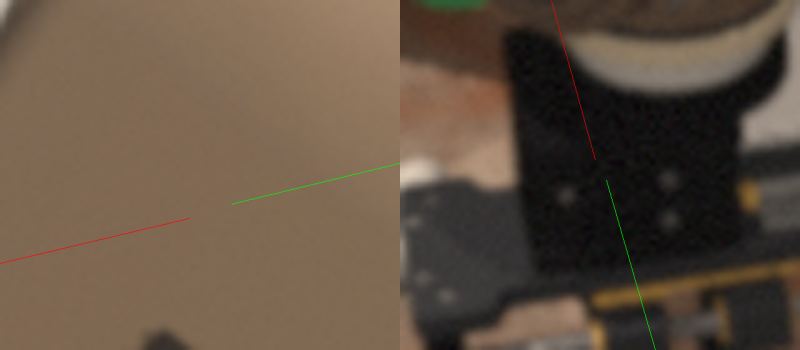

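>>> apply_moves(
  increments=[
    [[0.1, 0.25, -0.12], [-0.1, 0.1, 0], 0.8],
    [[0.05, 0.25, -0.12], [-0.1, 0.1, 0], 0.8],
    [[0, 0, 0], [0, 0, 0], 0.8],
    [[0, 0, 0], [0, 0, 0], 0.8],
    [[0, 0, 0], [0, 0, 0], 0.8],
  ],
)

```text
t: 27.75
eef_pos: [485.7, -331.4, 57.6]
tcp_rot: [-1.571, -0.001, -1.367]
ft_force: [-0.2, 0.5, -1.1]
opening: 0.166
```

```bash
cat > ins.py <<'E'
from plan import *
import sys
# error of pin axis wrt hinge line, in box axes
def ins(yaw=11.7,h=(435,-84.6),zt=58.5):
    s=readout.state(); g=s['eef_pos']; t=np.radians(yaw); d=np.array([-np.sin(t),np.cos(t)]); n=np.array([np.cos(t),np.sin(t)])
    v=g[:2]-np.array(h); u=v@d
    print('head along',round(u,1),'(home -87) lateral',round(v@n,2),'z err',round(g[2]-zt,2)); plan([(*(np.array(h)+d*(u)),zt,yaw-90,.8,1)])
if __name__=='__main__': ins()
E
python3 ins.py
```

```text
head along -252.0 (home -87) lateral -0.38 z err -0.88
t 27.75 pos [ 485.7 -331.4   57.6] rpy [-9.002e+01 -3.000e-02 -7.829e+01] F [-0.2  0.5 -1.1] M [-0.09  0.08  0.03] open 15.7
[[0.0, -0.09, 0.04], [0.0, 0.0, 0.0], 0.8],
---
```

>>> apply_moves(
  increments=[
    [[-0.5, -0.09, 0.04], [0, 0, 0], 0.8],
    [[-1, 0, 0], [0, 0, 0], 0.8],
    [[-1, 0, 0], [0, 0, 0], 0.8],
    [[-1, 0, 0], [0, 0, 0], 0.8],
    [[-0.5, 0, 0], [0, 0, 0], 0.8],
  ],
)

```text
t: 28.38
eef_pos: [477.4, -289.0, 58.8]
tcp_rot: [-1.571, -0.001, -1.366]
ft_force: [0.4, -0.5, -1.4]
opening: 0.165
```

```bash
python3 ins.py
```

```text
head along -208.7 (home -87) lateral 0.04 z err 0.26
t 28.38 pos [ 477.4 -289.    58.8] rpy [-9.001e+01 -3.000e-02 -7.828e+01] F [ 0.4 -0.5 -1.4] M [-0.04  0.07 -0.03] open 15.6
[[-0.0, 0.03, -0.0], [0.0, 0.0, 0.0], 0.8],
---
```

>>> apply_moves(
  increments=[
    [[-0.6, 0.03, 0], [0, 0, 0], 0.8],
    [[-1, 0, 0], [0, 0, 0], 0.8],
    [[-1, 0, 0], [0, 0, 0], 0.8],
    [[-1, 0, 0], [0, 0, 0], 0.8],
    [[-0.5, 0, 0], [0, 0, 0], 0.8],
  ],
)

```text
t: 29.0
eef_pos: [468.5, -246.0, 58.5]
tcp_rot: [-1.571, -0.001, -1.366]
ft_force: [-0.2, -0.2, -1.3]
opening: 0.165
```

```bash
python3 ins.py
```

```text
head along -164.8 (home -87) lateral 0.03 z err -0.02
t 29.0 pos [ 468.5 -246.    58.5] rpy [-9.001e+01 -4.000e-02 -7.827e+01] F [-0.2 -0.2 -1.3] M [-0.08  0.03  0.01] open 15.6
[[-0.0, -0.0, -0.0], [0.0, 0.0, 0.0], 0.8],
---
```

>>> apply_moves(
  increments=[
    [[-0.6, 0, 0], [0, 0, 0], 0.8],
    [[-1, 0, 0], [0, 0, 0], 0.8],
    [[-1, 0, 0], [0, 0, 0], 0.8],
    [[-0.9, 0, 0], [0, 0, 0], 0.8],
    [[-0.3, 0, 0], [0, 0, 0], 0.8],
  ],
)

```text
t: 29.62
eef_pos: [460.2, -206.0, 58.5]
tcp_rot: [-1.571, -0.001, -1.366]
ft_force: [-0.3, -0.1, -0.4]
opening: 0.168
```

```bash
python3 ins.py
```

```text
head along -124.0 (home -87) lateral 0.05 z err 0.01
t 29.62 pos [ 460.2 -206.    58.5] rpy [-9.000e+01 -4.000e-02 -7.827e+01] F [-0.3 -0.1 -0.4] M [-0.1  -0.   -0.03] open 16.0
[[-0.0, 0.0, -0.0], [0.0, 0.0, 0.0], 0.8],
---
```

>>> apply_moves(
  increments=[
    [[-0.6, 0, 0], [0, 0, 0], 0.8],
    [[-0.9, 0, 0], [0, 0, 0], 0.8],
    [[-0.9, 0, 0], [0, 0, 0], 0.8],
    [[-0.6, 0, 0], [0, 0, 0], 0.8],
    [[-0.2, 0, 0], [0, 0, 0], 0.8],
  ],
)

```text
t: 30.25
eef_pos: [453.3, -172.5, 58.5]
tcp_rot: [-1.571, -0.001, -1.366]
ft_force: [-0.5, -0.0, -2.0]
opening: 0.171
```

>>> apply_moves(
  increments=[
    [[-0.1, 0, 0], [0, 0, 0], 0.8],
    [[-0.1, 0, 0], [0, 0, 0], 0.8],
    [[-0.1, 0, 0], [0, 0, 0], 0.8],
    [[-0.1, 0, 0], [0, 0, 0], 0.8],
    [[0, 0, 0], [0, 0, 0], 0.8],
  ],
)

```text
t: 30.88
eef_pos: [453.2, -170.5, 58.7]
tcp_rot: [-1.569, -0.004, -1.366]
ft_force: [-0.4, 0.3, -1.4]
opening: 0.164
```

```bash
python3 ins.py
```

```text
head along -87.8 (home -87) lateral 0.36 z err 0.17
t 30.88 pos [ 453.2 -170.5   58.7] rpy [-89.92  -0.23 -78.25] F [-0.4  0.3 -1.4] M [-0.08  0.01  0.05] open 15.6
[[-0.0, 0.02, -0.04], [-0.1, 0.1, 0.2], 0.8],
---
```

>>> apply_moves(
  increments=[
    [[-0.2, 0, -0.03], [0, 0, 0.1], 0.8],
    [[-0.2, 0, 0], [0, 0, 0], 0.8],
    [[-0.2, 0, 0], [0, 0, 0], 0.8],
    [[-0.2, 0, 0], [0, 0, 0], 0.8],
    [[-0.2, 0, 0], [0, 0, 0], 0.8],
  ],
)

```text
t: 31.5
eef_pos: [453.7, -170.1, 59.2]
tcp_rot: [-1.564, -0.017, -1.362]
ft_force: [-4.5, -18.3, -4.8]
opening: 0.167
```

```bash
python3 ins.py
```

```text
head along -87.5 (home -87) lateral 0.94 z err 0.66
t 31.5 pos [ 453.7 -170.1   59.2] rpy [-89.61  -1.   -78.03] F [ -4.5 -18.3  -4.8] M [-3.55  0.82  0.04] open 15.8
[[-0.0, 0.06, -0.09], [-0.4, 0.3, 1.0], 0.8],
---
```

>>> apply_moves(
  increments=[
    [[0, 0, -0.05], [-0.3, 0.2, 0.8], 0.8],
    [[0, 0, 0], [0, 0, 0], 0.8],
    [[0, 0, 0], [0, 0, 0], 2.6],
    [[0, 0, 0], [0, 0, 0], 2.6],
    [[0, 0, 0], [0, 0, 0], 2.6],
  ],
)

```text
t: 32.12
eef_pos: [453.1, -170.0, 59.2]
tcp_rot: [-1.569, -0.003, -1.366]
ft_force: [0.5, -0.8, 0.0]
opening: 0.272
```

>>> apply_moves(
  increments=[
    [[0, 0, 0], [0, 0, 0], 3.5],
    [[0, -1, 0], [0, 0, 0], 3.5],
    [[0, -3, 0], [0, 0, 0], 3.5],
    [[0, -4, 0], [0, 0, 0], 3.5],
    [[0, -4, 0], [0, 0, 0], 3.5],
  ],
)

```text
t: 32.75
eef_pos: [451.8, -169.0, 182.2]
tcp_rot: [-1.573, 0.0, -1.366]
ft_force: [0.6, -1.0, -1.2]
opening: 0.373
```

>>> apply_moves(
  increments=[
    [[4, -2, 0], [0, 0, 0], 4],
    [[6, 0, 0], [0, 0, 0], 4],
    [[6, 0, 0], [0, 0, 0], 4],
    [[6, 0, 0], [0, 0, 0], 4],
    [[5, 0, 0], [0, 0, 0], 4],
  ],
)

```text
t: 33.38
eef_pos: [509.0, -438.2, 212.9]
tcp_rot: [-1.566, -0.007, -1.361]
ft_force: [-0.4, 0.2, -0.1]
opening: 0.42
```

```bash
python3 - <<'E'
from h import *
ims=[]
for n,c in(('top',(300,170,440,290)),('side',(250,170,370,290))):
    p=read_camera(n)
    for k in('pin_head','pin_tip','pin_mid','hinge_mid'): print(n,k,[(w(p,a['point']).round(1).tolist(),round(a['confidence'],2)) for a in nets.mark_of(p,k)[:1]])
    save(p,n+'_g.png',c,4); im=cv2.imread('pics/'+n+'_g.png'); ims.append(cv2.resize(im,(400,400)) if n=='side' else cv2.resize(im,(400,343)))
ims[0]=cv2.copyMakeBorder(ims[0],0,57,0,0,cv2.BORDER_CONSTANT); cv2.imwrite('pics/g.png',np.hstack(ims))
print(readout.state()['ft_force'])
E
```

```text
top pin_head [([362.0, 98.9, -3.3], 0.6)]
top pin_tip [([418.7, -4.5, 65.0], 0.39)]
top pin_mid []
top hinge_mid [([432.0, -85.5, 65.2], 0.64)]
side pin_head [([380.6, -238.6, -0.9], 0.3)]
side pin_tip []
side pin_mid []
side hinge_mid []
[-0.34290031 -0.6094491  -1.14559563]
```

View pics/g.png

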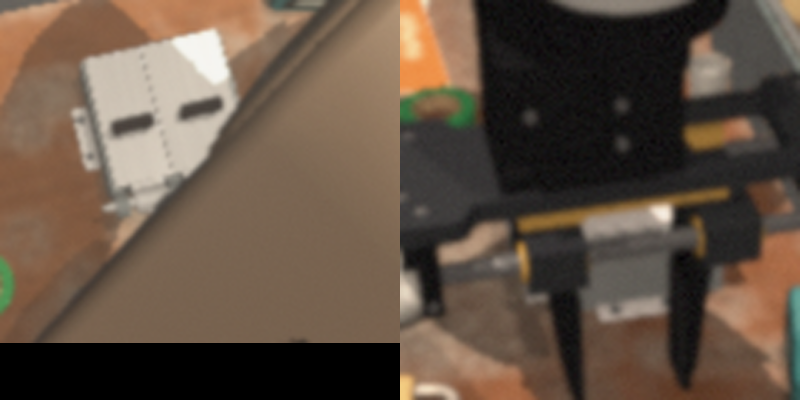

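>>> apply_moves(
  increments=[
    [[-3, -1, 0], [0, 0, 0], 4],
    [[-6, -1, 0], [0, 0, 0], 4],
    [[-6, 0, 0], [0, 0, 0], 4],
    [[-6, 0, 0], [0, 0, 0], 4],
    [[-6, 0, 0], [0, 0, 0], 4],
  ],
)

```text
t: 34.5
eef_pos: [450.4, -164.4, 231.4]
tcp_rot: [-1.564, -0.008, -1.361]
ft_force: [1.3, 0.3, 0.9]
opening: 0.421
```

>>> apply_moves(
  increments=[
    [[-6, 0, 0], [0, 0, 0], 4],
    [[-6, 0, 0], [0, 0, 0], 4],
    [[-6, 0, 1], [0, 0, 0], 4],
    [[-6, 0, 1], [0, 0, 0], 4],
    [[-6, 0, 1], [0, 0, 0], 4],
  ],
)

```text
t: 35.12
eef_pos: [412.8, 144.5, 231.6]
tcp_rot: [-1.558, -0.01, -1.36]
ft_force: [1.7, 0.2, 0.5]
opening: 0.422
```

>>> apply_moves(
  increments=[
    [[-6, 0, 1], [0, 0, 0], 4],
    [[-6, 0, 1], [0, 0, 0], 4],
    [[-6, 0, 1], [0, 0, 0], 4],
    [[-3, 0, 0], [0, 0, 0], 4],
    [[0, 0, 0], [0, 0, 0], 4],
  ],
)

```text
t: 35.75
eef_pos: [393.2, 365.7, 231.6]
tcp_rot: [-1.554, -0.009, -1.351]
ft_force: [0.5, 0.2, 0.5]
opening: 0.426
```

```bash
python3 - <<'E'
from h import *
ims=[]
for n,c in(('top',(330,180,430,280)),('side',(250,170,350,270))):
    p=read_camera(n)
    for k in('pin_head','pin_tip','padlock','tape_green','tape_measure'): print(n,k,[(w(p,a['point']).round(1).tolist(),round(a['confidence'],2)) for a in nets.mark_of(p,k)[:1]])
    save(p,n+'_h.png',c,4); ims.append(cv2.imread('pics/'+n+'_h.png'))
cv2.imwrite('pics/h.png',np.hstack(ims))
print(readout.state()['ft_force'],readout.state()['t'])
E
```

```text
top pin_head [([449.8, -169.8, 60.0], 0.72)]
top pin_tip [([419.4, -3.1, 68.3], 0.42)]
top padlock [([375.3, -235.9, -1.0], 0.53)]
top tape_green [([361.8, 102.3, -1.9], 0.82)]
top tape_measure [([631.7, -224.0, -1.3], 0.77)]
side pin_head [([449.1, -172.0, 60.8], 0.42)]
side pin_tip []
side padlock [([379.5, -238.2, 0.1], 0.7)]
side tape_green [([361.8, 103.8, -2.2], 0.67)]
side tape_measure [([635.2, -220.4, 0.5], 0.86)]
[-0.59393219  0.59824049  0.34341118] 36.35
```

View pics/h.png

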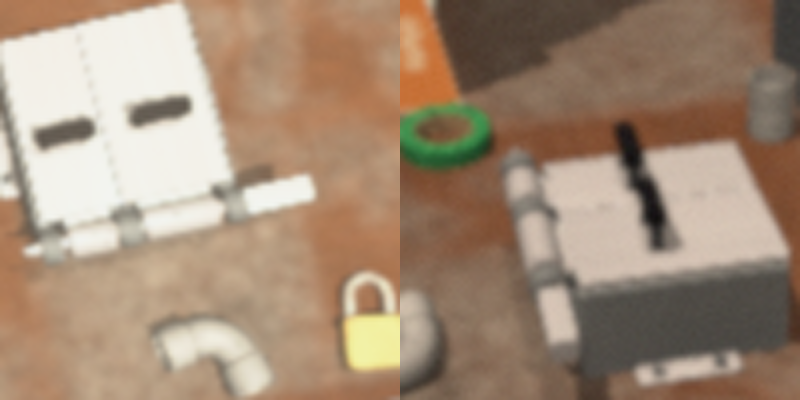

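```bash
python3 -c "
from cell import env
print(env.job_done())"
```

```text
the job is handed in; nothing more can be done
None
```

Both lids are back on the box and the hinge pin is fully home; I handed the job in at about 36 s of the 72 s.

- **Lids:** I placed the wide lid first, then the narrow one. Each rim dropped into its compartment without contact forces. The last pictures show both lids flat, with their sleeves between the box's own.
- **Pin:** It went in from the -y end with almost no side force. I pushed until the head met the end sleeve at about 18 N, within 1 mm of the computed home position, then let go and moved clear. In the last pictures the head sits right up against the end sleeve and the tip sticks out past the far one.
- **Bystanders:** The padlock, green tape and tape measure, re-measured at the end, are where they were to within a few mm. I did not re-measure the screw jar, the two fittings or the multimeter.

**Failed or disagreeing checks:**
- The cameras were blocked by the arm during the insertion, so that part relied on arm position and force readings.
- One pin-head detection in a blocked view was plainly wrong; I ignored it. The later clear views agreed with the expected position to about 4 mm.
- The last reading of the pin tip was about 6 mm off along the axis, at low confidence.
- The two cameras' outline fits differed by about 4 mm in y, and I went with the top camera.

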